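# Put the willow cleaves away in the tool block

## Robot

A 7-joint arm with a two-finger parallel gripper is mounted at the origin on the work surface. World frame = base frame: x ahead of the robot, y to its left, z up, the work surface at z = 0. Lengths are in m, angles in rad, forces in N, time in s.
With the tool pointing down it reaches from about 0.425 to 0.825 m from the base axis. Payload 3.6 kg.
Tool frame: the origin (TCP) lies between the finger pads; the fingertips stand env.tcp_to_tips ahead of it and the grasp point (between the pads) is the TCP (env.tcp_to_tips is the distance from the TCP to the fingertips, in m); z points along the fingers, y is the line along which they close (so a half turn about z gives the same grasp; the last joint's range is limited). The gripper opens to 93 mm and grips with 3 to 60 N. Pads are 15 mm wide; open, the fingers measure 128 mm over their backs; the gripper's body (75 mm by 188 mm) begins 65 mm behind the grasp point.
Start: joints at [1.179, 0.615, -0.013, 1.423, 0.008, 1.103, -0.04], TCP at [0.233, -0.607, 0.238] pointing down, gripper open.
Joint ranges: [-3.12, 3.12], [-0.3, 2.06], [-1.34, 1.32], [0.26, 2.42], [-1.36, 4.5], [0.01, 1.98], [-2.84, 2.84]. Speed limits (rad/s): [2.79, 2.79, 3.14, 3.14, 3.14, 3.14, 3.14].

## Interface

Orientations are given as [roll, pitch, yaw] about the fixed x, y, z axes, in that order (R = Rz(yaw) Ry(pitch) Rx(roll)).
In Python, from rig import env, get_image gives the robot as it stands.
- The arm moves only by the tool step_arm, never from a script. Its argument "series" is one flat list of numbers, 7 for each row, row after row: the gripper command: -1 is fully open, 1 is shut, values between are in proportion, then the shift along the world's x, y, z in m, then the turn, a rotation vector about the world's x, y, z in degrees. A call has 1 to 8 rows; each row is the pose to reach, as a shift and turn from the pose commanded when the call began; what a row does not reach only later rows make up. A row lasts 1/8 s, in which the tool goes at most 62.5 mm and 10.7 degrees, less where a joint would pass 70% of its speed; a pose out of reach is approached as far as the arm can. A call with a gripper value outside its range is refused whole. The fingers move at their own pace and stop on an object; the grip force is fixed at half the most. Time passes only in rows, so rows that repeat a pose let the fingers close. It gives the time, the measured TCP pose, the force, the opening and the grip force at its end, in the units of the state.
- env.observe(): the state, without advancing time (a new reading comes with each control period).
- get_image(name): name is "scene" or "side" or "wrist"; returns a dict with "img" (480x640x3 uint8, red, green, blue), "z_map" (480x640 float32, m along the optical axis (not along the pixel's ray), 0 where there is no reading), "vertical_fov" (degrees; the focal length in pixels is half the picture's height over the tangent of half this angle, whatever the lens; pixels are square), "cx", "cy" (the principal point, pixels), "rvec" (rotation vector, rad) and "tvec" (3), from world to camera coordinates, as OpenCV has them; the wrist camera has in their place "tool_from_camera" (4x4, takes a point from camera to tool coordinates, whose origin is the TCP and whose axes are the flange's). Camera axes: x right, y down, z forward; pixel columns grow to the right and rows downward; lengths in m; the calibration is good to about 2 mm. A picture is of the moment at which its call begins: read the wrist's pose just before it.
- env.close_job(): hands the job in; it is judged then, once.
The state is a dict: "clock": time; "joints": joint angles; "dq": joint speeds; "effort": joint torques, N m; "tool_pos": TCP position; "orientation": TCP orientation; "ft_force": force on the tool from outside, world axes, zero at the start; "torque": the same for the moment, N m; "width": finger opening in m; "grasp_force": force on a finger pad.
Only numpy, scipy, OpenCV 4.12 (cv2) and the standard library are available. Lean on these libraries where they do the work, as an engineer would, in place of code of your own. Each camera call takes 0.05 s, during which the arm holds its last target. There are 200 camera calls.

## Task

Put the three finned wooden cleaves away in the dark tool block, one after another: first the small one in the pocket with one brass dot, then the middle-sized one in the pocket with two dots, and last the large one in the pocket with three dots. Each must stand upright on the floor of its pocket and be let go before the next is placed. Leave the smooth cone-shaped fid, the twine reel and the half-woven basket where they are.

Things in the scene. Friction and masses are not known exactly. Their poses are not given: they have to be found in the camera images.
- small_cleave_mid (a point): The centre, half-way up, of the small cleave: a pale turned-boxwood hand tool for splitting willow, standing upright on its flat foot. A straight round barrel of 26 mm diameter from the foot to 44 mm up, with a thin dark line round it, then a narrower head with three upright radial fins; 76 mm tall in all, so this point is 38 mm above its foot. z points up to the finned head; it is round, so its yaw does not matter.
- middle_cleave_mid (a point): The centre, half-way up, of the middle-sized cleave: a pale turned-boxwood hand tool for splitting willow, standing upright on its flat foot. A straight round barrel of 36 mm diameter from the foot to 54 mm up, with a thin dark line round it, then a narrower head with three upright radial fins; 86 mm tall in all, so this point is 43 mm above its foot. z points up to the finned head; it is round, so its yaw does not matter.
- large_cleave_mid (a point): The centre, half-way up, of the large cleave: a pale turned-boxwood hand tool for splitting willow, standing upright on its flat foot. A straight round barrel of 46 mm diameter from the foot to 66 mm up, with a thin dark line round it, then a narrower head with three upright radial fins; 98 mm tall in all, so this point is 49 mm above its foot. z points up to the finned head; it is round, so its yaw does not matter.
- block: The tool block: a dark wooden slab fixed to the bench, 270 mm long, 110 mm wide, 22 mm high, with three equal round pockets in a row 90 mm apart. Brass dots (10 mm) let into the top beside each pocket number them: one, two or three dots. Origin: centre of the underside; y runs along its length towards the end with pocket 1, x across it towards the dots, z up.
- pocket1 (a point): Centre of the floor of pocket 1 of the block, marked by one brass dot beside it. Round, 64 mm across, 14 mm deep: the floor is 8 mm above the bench, the rim 22 mm. z up; y runs along the row from pocket 3 towards pocket 1; x points to the side with the brass dots.
- pocket2 (a point): Centre of the floor of pocket 2 of the block, marked by two brass dots beside it. Round, 64 mm across, 14 mm deep: the floor is 8 mm above the bench, the rim 22 mm. z up; y runs along the row from pocket 3 towards pocket 1; x points to the side with the brass dots.
- pocket3 (a point): Centre of the floor of pocket 3 of the block, marked by three brass dots beside it. Round, 64 mm across, 14 mm deep: the floor is 8 mm above the bench, the rim 22 mm. z up; y runs along the row from pocket 3 towards pocket 1; x points to the side with the brass dots.
- fid_mid (a point): Bystander, loose: centre, half-way up, of a fid, a smooth pale wooden cone standing point up among the cleaves, 40 mm across the foot, 92 mm tall, no fins.
- reel_mid (a point): Bystander, loose: centre of a wooden reel of grey twine standing on its flange, 64 mm across, 56 mm tall.
- basket_mid (a point): Bystander, loose: centre of a half-woven round willow basket, 170 mm across the rim, 60 mm high; its free stake ends fan out to about 105 mm from the axis, 170 mm above the bench at most (only seen, they do not touch anything).
Things that resemble listed ones, but are neither listed nor needed, are in the scene too. What is shaped like the part that bears large_cleave_mid but red is not meant. What is shaped like the part that bears middle_cleave_mid but green is not meant.

How it is judged:
On the way, in this order (a step that is already met when the one before it is completed fails the run):
1. the small cleave stands upright in pocket 1, let go (horizontal distance between small_cleave_mid and pocket1 below 0.022 m and z of small_cleave_mid in the frame of pocket1 below 0.044 m and angle between small_cleave_mid's own z axis and vertical below 0.17 rad and contact force between small_cleave and the fingers below 0.3 N and linear speed of small_cleave below 0.03 m/s), for 0.2 s.
2. the middle cleave stands upright in pocket 2, let go, the earlier ones still in place (horizontal distance between small_cleave_mid and pocket1 below 0.022 m and z of small_cleave_mid in the frame of pocket1 below 0.044 m and angle between each of small_cleave_mid, middle_cleave_mid's own z axis and vertical below 0.17 rad and horizontal distance between middle_cleave_mid and pocket2 below 0.022 m and z of middle_cleave_mid in the frame of pocket2 below 0.049 m and contact force between middle_cleave and the fingers below 0.3 N and linear speed of middle_cleave below 0.03 m/s), for 0.2 s.
3. the large cleave stands upright in pocket 3, let go, the earlier ones still in place (horizontal distance between small_cleave_mid and pocket1 below 0.022 m and z of small_cleave_mid in the frame of pocket1 below 0.044 m and angle between each of small_cleave_mid, middle_cleave_mid, large_cleave_mid's own z axis and vertical below 0.17 rad and horizontal distance between middle_cleave_mid and pocket2 below 0.022 m and z of middle_cleave_mid in the frame of pocket2 below 0.049 m and horizontal distance between large_cleave_mid and pocket3 below 0.022 m and z of large_cleave_mid in the frame of pocket3 below 0.055 m and contact force between large_cleave and the fingers below 0.3 N and linear speed of large_cleave below 0.03 m/s), for 0.2 s.
At the end, for the whole second after the job is handed in: The small cleave stands in pocket 1, the middle-sized in pocket 2 and the large in pocket 3: each centre within 22 mm (horizontally) of its pocket's centre, its foot within 6 mm of the pocket floor, upright within about 10 degrees, released and at rest (all of step 3 and contact force between each of small_cleave, middle_cleave and the fingers below 0.3 N and linear speed of each of small_cleave, middle_cleave below 0.03 m/s); the robot touches nothing.
It fails at once if the fid is shifted by more than 30 mm or knocked over (distance of fid_mid from where it was at the start of the episode above 0.03 m or angle between fid_mid's own z axis and vertical above 0.6 rad).
It fails at once if the reel is shifted by more than 30 mm or knocked over (distance of reel_mid from where it was at the start of the episode above 0.03 m or angle between reel_mid's own z axis and vertical above 0.6 rad).
It fails at once if the basket is shifted by more than 30 mm or knocked over (distance of basket_mid from where it was at the start of the episode above 0.03 m or angle between basket_mid's own z axis and vertical above 0.6 rad).
It also fails if it takes over 72 s, if anything falls off the work surface, if the arm or the gripper's body presses on something with over 40 N, if the wrist force passes 120 N, or if a joint passes its speed limit or range.

## Working session

There is one attempt and no reset: what is moved stays moved. The work goes in short steps, Python scripts to look and compute and a tool call to move; the robot and the scene stay as the last step left them, time stands still between calls to the robot, and variables do not carry over. Pictures are saved under pics/ and viewed, at most 10 in all, crops included, and the job is handed in when it is done.

Besides the shell and the picture viewer there is one more tool, called after ">>>" as name(argument=value, ...), one argument or row to a line, values as JSON. step_arm: Moves the arm, as the interface text tells. Its arguments: {"type":"object","properties":{"series":{"type":"array"}},"required":["series"]}

```bash
mkdir -p pics; cat > h.py <<'E'
import numpy as np, cv2
from rig import env, get_image
def cap(name, fn=None):
    d=get_image(name)
    if fn: cv2.imwrite('pics/'+fn, d['img'][:,:,::-1])
    np.savez('last_'+name+'.npz', **{k:v for k,v in d.items()})
    return d
def cloud(d):
    z=np.asarray(d['z_map'],float); h,w=z.shape
    f=h/2/np.tan(np.radians(float(d['vertical_fov']))/2)
    u,v=np.meshgrid(np.arange(w),np.arange(h))
    P=np.stack([(u-d['cx'])/f*z,(v-d['cy'])/f*z,z],-1)
    R=cv2.Rodrigues(np.asarray(d['rvec'],float))[0]
    W=(P-np.asarray(d['tvec'],float).ravel())@R
    W[z==0]=np.nan
    return W
E
python3 - <<'E'
from h import *
print(env.tcp_to_tips, env.observe())
for n in ('scene','side'):
    d=cap(n,n+'0.png'); print(n,d['vertical_fov'],d['cx'],d['cy'],d['rvec'],d['tvec'],[k for k in d])
E
```

```text
0.019 {'clock': 0.0, 'joints': array([ 1.17849829,  0.6158812 , -0.01262388,  1.42487943,  0.00808208,
        1.10338958, -0.04041467]), 'dq': array([-0.00021105, -0.00176771,  0.00083386, -0.00075257,  0.00132075,
        0.00100167,  0.00217548]), 'effort': array([-6.06561771e-04, -4.58935547e+01,  2.08901921e-01, -1.65742671e+01,
       -6.10026042e-02,  2.04608281e-02,  2.69695674e-04]), 'tool_pos': array([ 0.23225597, -0.60630168,  0.23651221]), 'orientation': array([-3.13908473e+00,  1.49621711e-05,  3.65847806e-01]), 'ft_force': array([-0.15944414,  0.22655488,  0.00564965]), 'torque': array([-0.02417906,  0.01753259, -0.04934274]), 'grasp_force': 0.0, 'width': 0.09284417399265714}
scene 55.714575473963485 317.666737651732 246.36141984352477 [ 1.88649941  1.66111687 -0.65263906] [ 0.02799064 -0.41013178  1.51937274] ['img', 'z_map', 'vertical_fov', 'cx', 'cy', 'rvec', 'tvec']
side 57.613173115060896 317.7363500833482 244.0218784902973 [ 0.42946418 -2.59474071  1.40707406] [0.53940771 0.21202324 0.63072811] ['img', 'z_map', 'vertical_fov', 'cx', 'cy', 'rvec', 'tvec']
```

View pics/scene0.png

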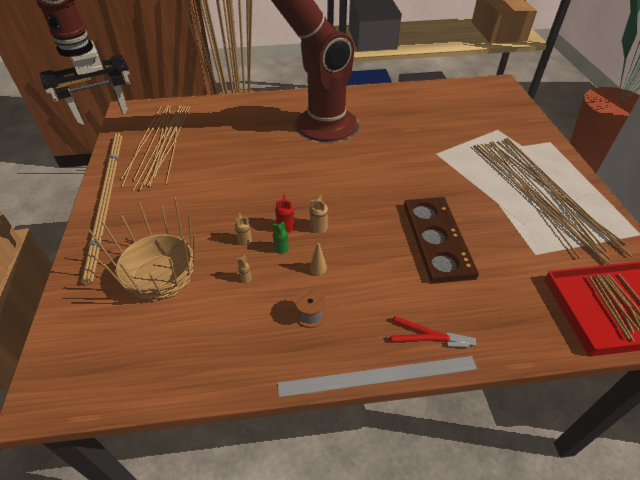

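View pics/side0.png

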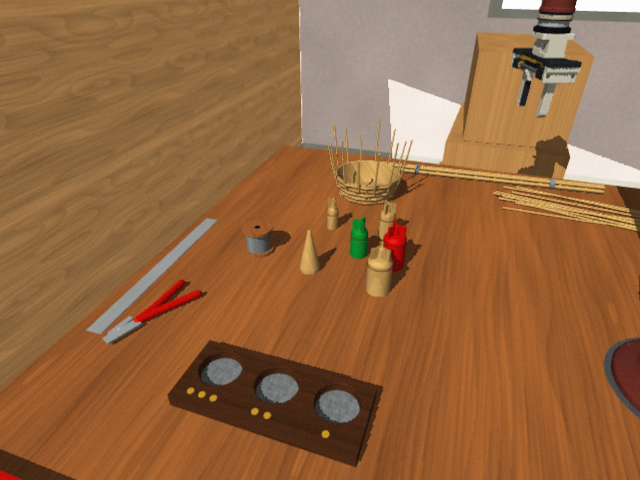

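The scene view shows pale cleaves at about (244,270), (243,230) and (319,215). The red (285,213) and green (281,238) ones are decoys. The fid is at (318,258), the reel at (310,308) and the basket at (155,265). In the block, the one-dot pocket is at (425,212), nearest the robot. By size, small is (244,270), middle is (243,230) and large is (319,215). Next I measure them and confirm in a crop.

```bash
cat > m.py <<'E'
from h import *
import sys
def fitc(xy,r):  # circle of known radius through visible-surface points
    from scipy.optimize import least_squares
    s=least_squares(lambda c:np.hypot(*(xy-c).T)-r, xy.mean(0)+S, loss='soft_l1',f_scale=.001)
    return s.x, np.abs(s.fun).mean()
for n in ('scene','side'):
    d=np.load('last_%s.npz'%n); W=cloud(d)
    R=cv2.Rodrigues(d['rvec'])[0]; C=-R.T@d['tvec'].ravel()
    print(n,'cam',C.round(3))
    tab=W[...,2]; print('table z',np.nanmedian(tab[300:330,100:200] if n=='scene' else tab[300:330,480:580]))
    m=((tab>.012)&(tab<.2)&(np.abs(W[...,1])<.75)&(W[...,0]>.3)&(W[...,0]<1)).astype(np.uint8)
    k,L,st,ce=cv2.connectedComponentsWithStats(m,connectivity=4)
    for i in range(1,k):
        if st[i,4]<60: continue
        P=W[L==i]; col=d['img'][L==i].mean(0).astype(int)
        b=P[(P[:,2]>.015)&(P[:,2]<.04)]
        out=[]
        if len(b)>10 and st[i,4]<3000:
            v=b[:,:2].mean(0)-C[:2]; v/=np.hypot(*v)
            for r in (.013,.018,.023):
                S=v*r; c,e=fitc(b[:,:2],r); out.append((r,c.round(4).tolist(),round(e*1e3,2)))
        print(ce[i].round(),st[i,4],col,P.mean(0).round(3),'top',np.percentile(P[:,2],99).round(3),out)
    hsv=cv2.cvtColor(d['img'],cv2.COLOR_RGB2HSV)
    q=((np.abs(tab-.008)<.004)&(hsv[...,1]<70)).astype(np.uint8)
    k,L,st,ce=cv2.connectedComponentsWithStats(q)
    for i in range(1,k):
        if st[i,4]>100 and st[i,4]<3000: print('floor?',ce[i].round(),st[i,4],W[L==i].mean(0).round(4), 'bbmid',((W[L==i].min(0)+W[L==i].max(0))/2).round(4))
d=np.load('last_side.npz'); W=cloud(d)
b=((np.abs(W[...,2]-.022)<.004)).astype(np.uint8)
k,L,st,ce=cv2.connectedComponentsWithStats(b); i=1+np.argmax(st[1:,4])
print('block top',cv2.minAreaRect((W[L==i][:,:2]).astype(np.float32)))
im=cv2.resize(d['img'][190:310,230:430],(800,480),interpolation=3)
cv2.imwrite('pics/crop.png',im[:,:,::-1])
E
python3 m.py
```

```text
scene cam [ 1.315 -0.186  0.845]
table z 0.0005309056219410142
[139. 255.] 4105 [136 102  64] [ 0.562 -0.521  0.051] top 0.16 []
[282. 224.] 819 [84 49 26] [ 0.513 -0.179  0.058] top 0.097 [(0.013, [0.5436, -0.1846], np.float64(24.03)), (0.018, [0.5387, -0.1852], np.float64(19.41)), (0.023, [0.5332, -0.1841], np.float64(14.99))]
[318. 214.] 503 [113  83  52] [ 0.493 -0.088  0.059] top 0.098 [(0.013, [0.4896, -0.0873], np.float64(3.3)), (0.018, [0.4843, -0.0869], np.float64(1.66)), (0.023, [0.4787, -0.0859], np.float64(0.81))]
[441. 239.] 2782 [64 38 23] [0.578 0.209 0.021] top 0.026 [(0.013, [0.5841, 0.2125], np.float64(67.94)), (0.018, [0.5828, 0.2118], np.float64(63.03)), (0.023, [0.5813, 0.2107], np.float64(58.22))]
[242. 229.] 342 [117  86  54] [ 0.514 -0.278  0.051] top 0.086 [(0.013, [0.5084, -0.2791], np.float64(1.61)), (0.018, [0.5026, -0.2798], np.float64(0.87)), (0.023, [0.4969, -0.2805], np.float64(1.29))]
[318. 261.] 307 [122  90  56] [ 0.632 -0.107  0.044] top 0.092 [(0.013, [0.6276, -0.106], np.float64(1.91)), (0.018, [0.6217, -0.1053], np.float64(1.69)), (0.023, [0.615
[... 2899 characters left out ...]
0.0908], np.float64(9.34))]
[276. 401.] 10290 [71 40 20] [0.556 0.221 0.02 ] top 0.023 []
[  7. 477.] 95 [197  11   6] [0.802 0.422 0.029] top 0.031 [(0.013, [0.8019, 0.4106], np.float64(1.65)), (0.018, [0.802, 0.4052], np.float64(1.43)), (0.023, [0.8021, 0.3999], np.float64(1.32))]
floor? [121. 330.] 430 [0.8578 0.1691 0.0088] bbmid [0.8564 0.1691 0.0084]
floor? [221. 371.] 844 [0.6575 0.1921 0.0073] bbmid [0.6575 0.1913 0.0072]
floor? [277. 388.] 988 [0.5663 0.1935 0.0073] bbmid [0.5665 0.1923 0.0075]
floor? [337. 406.] 1143 [0.4754 0.1947 0.0073] bbmid [0.4753 0.1941 0.0071]
block top ((0.5652086138725281, 0.20903457701206207), (0.11310698091983795, 0.27136874198913574), 89.3580093383789)
```

View pics/crop.png

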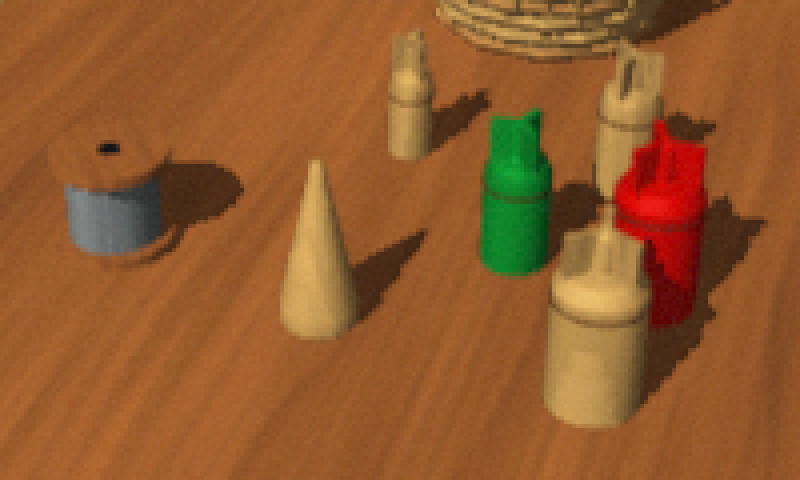

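The crop confirms it. The three pale finned cleaves differ in size: small is at crop (410,115), middle at (630,120) and large at (595,330). The smooth cone is the fid, and the red and green ones are decoys. I'll close along world x (yaw 90°), because the neighbours lie along y. Now I move over the small cleave.

>>> step_arm(
  series=[-1,0.05,0.041,0,0,0,9,-1,0.1,0.082,0,0,0,18,-1,0.15,0.123,0,0,0,27,-1,0.2,0.164,0,0,0,36,-1,0.25,0.205,0,0,0,45,-1,0.3,0.246,0,0,0,54,-1,0.35,0.287,0,0,0,62,-1,0.397,0.328,0,0,0,69],
)

```text
clock: 1.1
tool_pos: [0.6191, -0.2876, 0.237]
orientation: [-3.14, -0.0, 1.574]
ft_force: [0.1, -0.6, -1.1]
width: 0.0931
grasp_force: 0.0
```

>>> step_arm(
  series=[-1,0,0,0,0,0,0,-1,0,0,0,0,0,0],
)

```text
clock: 1.35
tool_pos: [0.6174, -0.2894, 0.2368]
orientation: [-3.139, 0.001, 1.57]
ft_force: [0.4, -0.1, -0.2]
width: 0.0931
grasp_force: 0.0
```

```bash
cat >> h.py <<'E'
from scipy.spatial.transform import Rotation as Ro
def wcap(fn=None):
    s=env.observe(); d=cap('wrist',fn)
    z=np.asarray(d['z_map'],float); h,w=z.shape
    f=h/2/np.tan(np.radians(float(d['vertical_fov']))/2)
    u,v=np.meshgrid(np.arange(w),np.arange(h))
    P=np.stack([(u-d['cx'])/f*z,(v-d['cy'])/f*z,z],-1)
    T=np.asarray(d['tool_from_camera']); P=P@T[:3,:3].T+T[:3,3]
    W=P@Ro.from_euler('xyz',s['orientation']).as_matrix().T+s['tool_pos']
    W[z==0]=np.nan
    return s,d,W
def blobs(W,lo,hi,n=30):
    m=((W[...,2]>lo)&(W[...,2]<hi)).astype(np.uint8)
    k,L,st,ce=cv2.connectedComponentsWithStats(m,connectivity=4)
    for i in range(1,k):
        if st[i,4]>=n:
            P=W[L==i]; c,r=cv2.minEnclosingCircle(P[:,:2].astype(np.float32))
            print(ce[i].round(),st[i,4],P.mean(0).round(4),'circ',np.round(c,4),round(r,4))
E
python3 - <<'E'
from h import *
s,d,W=wcap('w1.png'); print(s['tool_pos'],s['orientation'],s['joints'].round(2),s['ft_force'].round(2),s['width'])
print('shoulder slices'); blobs(W,.036,.1)
E
```

```text
[ 0.61743762 -0.28935553  0.2368156 ] [-3.13939306e+00  7.14084264e-04  1.56952608e+00] [ 0.58  0.69 -0.34  1.31  0.23  1.18  0.23] [ 0.37 -0.1  -0.21] 0.09308549077226787
shoulder slices
[498.  29.] 5009 [ 0.7501 -0.1447  0.0549] circ [ 0.7513 -0.1374] 0.0325
[117.  67.] 4329 [ 0.476  -0.1724  0.0736] circ [ 0.4682 -0.1708] 0.0233
[222.  91.] 2018 [ 0.5469 -0.1879  0.0655] circ [ 0.5435 -0.1873] 0.0182
[181. 207.] 1790 [ 0.5079 -0.2747  0.0644] circ [ 0.5034 -0.2777] 0.0183
[330. 204.] 787 [ 0.628  -0.2741  0.0571] circ [ 0.6285 -0.2769] 0.0133
[295. 346.] 2452 [ 0.5965 -0.4061  0.0576] circ [ 0.5948 -0.4392] 0.0786
[291. 449.] 4520 [ 0.5902 -0.5277  0.0518] circ [ 0.5947 -0.4983] 0.0944
```

View pics/w1.png

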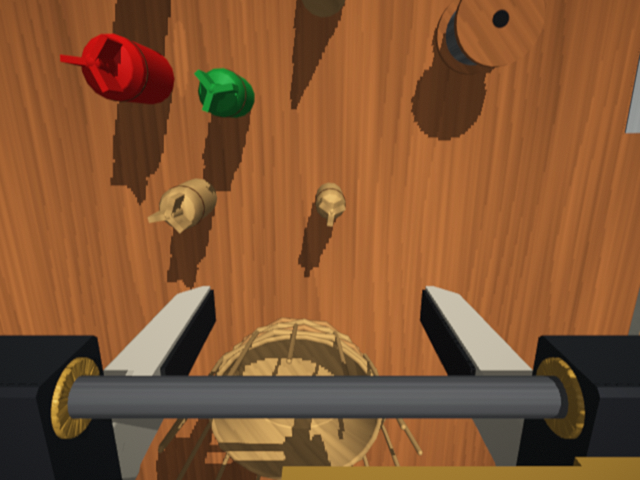

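The wrist view shows the small cleave at pixel (330,204), the middle one at (181,207), and the green, red and reel further up. The measured circle radii match the listed sizes. Now the descent.

>>> step_arm(
  series=[-1,0.0115,0.012,0,0,0,0,-1,0.0115,0.012,-0.05,0,0,0,-1,0.0115,0.012,-0.1,0,0,0,-1,0.0115,0.012,-0.14,0,0,0,-1,0.0115,0.012,-0.17,0,0,0,-1,0.0115,0.012,-0.19,0,0,0,-1,0.0115,0.012,-0.198,0,0,0,-1,0.0115,0.012,-0.198,0,0,0],
)

```text
clock: 2.4
tool_pos: [0.63, -0.2768, 0.04]
orientation: [3.141, 0.0, 1.57]
ft_force: [0.8, 0.3, 0.7]
width: 0.0931
grasp_force: 0.0
```

>>> step_arm(
  series=[1,0,0,0,0,0,0,1,0,0,0,0,0,0,1,0,0,0,0,0,0,1,0,0,0,0,0,0,1,0,0,0,0,0,0,1,0,0,0,0,0,0],
)

```text
clock: 3.15
tool_pos: [0.6296, -0.2767, 0.0396]
orientation: [-3.141, -0.0, 1.57]
ft_force: [-0.7, 0.3, 0.3]
width: 0.0375
grasp_force: 0.0
```

>>> step_arm(
  series=[1,0,0,0,0,0,0,1,0,0,0,0,0,0,1,0,0,0,0,0,0,1,0,0,0,0,0,0],
)

```text
clock: 3.65
tool_pos: [0.6296, -0.2767, 0.0396]
orientation: [-3.141, -0.0, 1.57]
ft_force: [1.4, -0.5, 0.3]
width: 0.025
grasp_force: 30.0
```

>>> step_arm(
  series=[1,0,0,0.02,0,0,0,1,0,0,0.05,0,0,0,1,0,0,0.09,0,0,0,1,0,0,0.13,0,0,0,1,0,0,0.16,0,0,0,1,0,0,0.16,0,0,0],
)

```text
clock: 4.4
tool_pos: [0.6317, -0.2771, 0.2043]
orientation: [3.134, 0.003, 1.57]
ft_force: [0.2, -0.4, -1.2]
width: 0.0254
grasp_force: 30.0
```

>>> step_arm(
  series=[1,-0.01,0.05,0,0,0,0,1,-0.02,0.1,0,0,0,0,1,-0.03,0.15,0,0,0,0,1,-0.04,0.2,0,0,0,0,1,-0.05,0.25,0,0,0,0,1,-0.06,0.3,0,0,0,0,1,-0.067,0.34,0,0,0,0,1,-0.067,0.357,0,0,0,0],
)

```text
clock: 5.4
tool_pos: [0.5613, 0.0832, 0.1991]
orientation: [-3.14, -0.001, 1.575]
ft_force: [0.8, -0.0, -0.6]
width: 0.0254
grasp_force: 30.0
```

>>> step_arm(
  series=[1,0,0,0,0,0,0,1,0,0,0,0,0,0,1,0,0,0,0,0,0],
)

```text
clock: 5.78
tool_pos: [0.5631, 0.0778, 0.1994]
orientation: [-3.141, 0.001, 1.566]
ft_force: [-0.8, 0.2, 0.3]
width: 0.0254
grasp_force: 30.0
```

```bash
cat > p.py <<'E'
from h import *
s,d,W=wcap('w2.png'); print(s['tool_pos'],s['orientation'],s['width'])
g=cv2.cvtColor(d['img'],cv2.COLOR_RGB2HSV)
top=((np.abs(W[...,2]-.022)<.004)).astype(np.uint8)
k,L,st,ce=cv2.connectedComponentsWithStats(top); i=1+np.argmax(st[1:,4]); print('top',st[i],cv2.minAreaRect(W[L==i][:,:2].astype(np.float32)))
hole=((W[...,2]<.0155)).astype(np.uint8); k,Lh,sh,_=cv2.connectedComponentsWithStats(hole,connectivity=4)
cs,hi=cv2.findContours((L==i).astype(np.uint8),cv2.RETR_CCOMP,cv2.CHAIN_APPROX_NONE)
for c,h in zip(cs,hi[0]):
    if h[3]>=0 and len(c)>60:
        P=W[c[:,0,1],c[:,0,0]]; P=P[np.abs(P[:,2]-.022)<.004]
        A=np.c_[2*P[:,:2],np.ones(len(P))]; x=np.linalg.lstsq(A,(P[:,:2]**2).sum(1),rcond=None)[0]
        print('pocket',c[:,0].mean(0).round(),x[:2].round(4),'r',np.sqrt(x[2]+x[0]**2+x[1]**2).round(4),P[:,2].mean().round(4))
E
python3 p.py
```

```text
[0.56306794 0.07780459 0.19936486] [-3.14129368e+00  1.21175830e-03  1.56639784e+00] 0.02541191357216864
top [  129     0   378   129 27947] ((0.5638765692710876, 0.1971854418516159), (0.08856496959924698, 0.2713174819946289), 89.597900390625)
pocket [438.  67.] [0.6537 0.1953] r 0.032 0.0197
pocket [317.  66.] [0.564  0.1965] r 0.032 0.0198
pocket [196.  64.] [0.4742 0.1978] r 0.032 0.0196
```

View pics/w2.png

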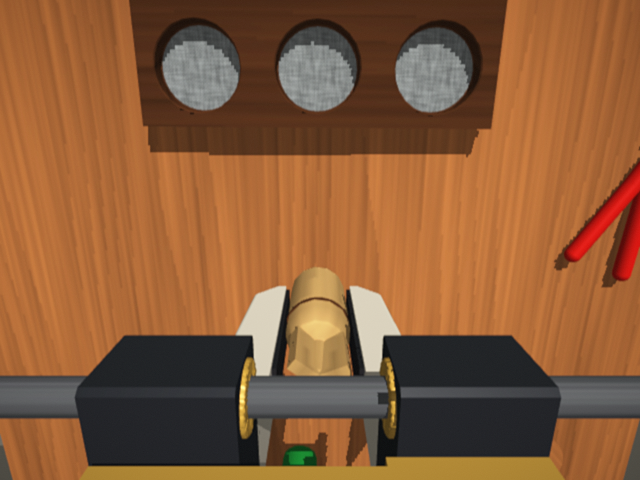

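The view shows three empty pockets at pixels (196,64), (317,66) and (438,67), with the small cleave upright in the gripper. Pocket 1 is the left one at low x (one dot). Placing it.

>>> step_arm(
  series=[1,-0.03,0.04,0,0,0,0,1,-0.06,0.08,0,0,0,0,1,-0.089,0.12,0,0,0,0,1,-0.089,0.12,-0.05,0,0,0,1,-0.089,0.12,-0.1,0,0,0,1,-0.089,0.12,-0.13,0,0,0,1,-0.089,0.12,-0.145,0,0,0,1,-0.089,0.12,-0.15,0,0,0],
)

```text
clock: 6.82
tool_pos: [0.474, 0.2, 0.0493]
orientation: [-3.141, 0.0, 1.569]
ft_force: [-0.2, 0.4, 0.7]
width: 0.0253
grasp_force: 30.0
```

>>> step_arm(
  series=[1,0,0,0,0,0,0,1,0,0,0,0,0,0],
)

```text
clock: 7.08
tool_pos: [0.4745, 0.2006, 0.0507]
orientation: [3.139, -0.001, 1.57]
ft_force: [-0.1, -0.3, 0.1]
width: 0.0253
grasp_force: 30.0
```

>>> step_arm(
  series=[1,0,-0.002,-0.0025,0,0,0,1,0,-0.002,-0.0025,0,0,0,-0.3,0,-0.002,-0.0025,0,0,0,-0.3,0,-0.002,-0.0025,0,0,0,-0.3,0,-0.002,-0.0025,0,0,0,-0.3,0,-0.002,-0.0025,0,0,0,-0.3,0,-0.002,-0.0025,0,0,0,-0.3,0,-0.002,-0.0025,0,0,0],
)

```text
clock: 8.07
tool_pos: [0.4736, 0.1983, 0.0471]
orientation: [-3.142, -0.0, 1.57]
ft_force: [0.3, -0.3, 0.2]
width: 0.0602
grasp_force: 0.0
```

>>> step_arm(
  series=[-0.3,0,0,0.02,0,0,0,-0.3,0,0,0.06,0,0,0,-0.3,0,0,0.11,0,0,0,-0.3,0,0,0.17,0,0,0,-1,0,-0.05,0.18,0,0,0,-1,0,-0.1,0.18,0,0,0,-1,0,-0.12,0.18,0,0,0,-1,0,-0.12,0.18,0,0,0],
)

```text
clock: 9.07
tool_pos: [0.4736, 0.0764, 0.2271]
orientation: [-3.141, 0.001, 1.566]
ft_force: [0.7, 0.2, 0.1]
width: 0.0919
grasp_force: 0.0
```

```bash
python3 - <<'E'
from h import *
s,d,W=wcap('w3.png'); print(s['tool_pos'],s['width'])
W[W[...,1]<.14]=np.nan
blobs(W,.035,.12); print(np.nanmax(W[...,2]))
E
```

```text
[0.4735611  0.07642319 0.22711373] 0.09188149914611267
[317.  64.] 1126 [0.4743 0.1952 0.0653] circ [0.4744 0.1971] 0.0134
0.08295818786707582
```

The small cleave stands in pocket 1. Its centre is 1 mm off and its top is at 83 mm. Next is the middle one.

>>> step_arm(
  series=[-1,0.005,-0.05,0,0,0,0,-1,0.01,-0.1,0,0,0,0,-1,0.015,-0.15,0,0,0,0,-1,0.02,-0.2,0,0,0,0,-1,0.025,-0.25,0,0,0,0,-1,0.0295,-0.3,0,0,0,0,-1,0.0295,-0.345,0,0,0,0,-1,0.0295,-0.354,0,0,0,0],
)

```text
clock: 10.12
tool_pos: [0.5033, -0.278, 0.2265]
orientation: [-3.141, 0.001, 1.567]
ft_force: [0.2, 0.8, -0.6]
width: 0.0928
grasp_force: 0.0
```

>>> step_arm(
  series=[-1,0,0,0,0,0,0,-1,0,0,-0.02,0,0,0],
)

```text
clock: 10.38
tool_pos: [0.5054, -0.2727, 0.2084]
orientation: [3.137, -0.0, 1.575]
ft_force: [0.0, 0.6, 0.4]
width: 0.0933
grasp_force: 0.0
```

>>> step_arm(
  series=[-1,0,0,0,0,0,0,-1,0,0,-0.04,0,0,0,-1,0,0,-0.08,0,0,0,-1,0,0,-0.12,0,0,0,-1,0,0,-0.145,0,0,0,-1,0,0,-0.158,0,0,0,-1,0,0,-0.164,0,0,0,-1,0,0,-0.164,0,0,0],
)

```text
clock: 11.38
tool_pos: [0.5038, -0.2756, 0.0438]
orientation: [3.141, 0.0, 1.571]
ft_force: [0.5, -0.0, -0.2]
width: 0.0929
grasp_force: 0.0
```

>>> step_arm(
  series=[1,0,0,0,0,0,0,1,0,0,0,0,0,0,1,0,0,0,0,0,0,1,0,0,0,0,0,0,1,0,0,0,0,0,0,1,0,0,0,0,0,0,1,0,0,0,0,0,0,1,0,0,0,0,0,0],
)

```text
clock: 12.38
tool_pos: [0.5031, -0.2757, 0.0431]
orientation: [-3.141, -0.0, 1.57]
ft_force: [-0.3, 0.2, -0.0]
width: 0.0351
grasp_force: 30.0
```

>>> step_arm(
  series=[1,0,0,0,0,0,0,1,0,0,0,0,0,0],
)

```text
clock: 12.62
tool_pos: [0.5031, -0.2757, 0.0431]
orientation: [-3.141, -0.0, 1.57]
ft_force: [0.0, 0.0, 0.7]
width: 0.0354
grasp_force: 30.0
```

>>> step_arm(
  series=[1,0,0,0.03,0,0,0,1,0,0,0.07,0,0,0,1,0,0,0.12,0,0,0,1,0,0,0.16,0,0,0,1,0.01,0.05,0.16,0,0,0,1,0.02,0.1,0.16,0,0,0,1,0.03,0.15,0.16,0,0,0,1,0.035,0.2,0.16,0,0,0],
)

```text
clock: 13.62
tool_pos: [0.5384, -0.0741, 0.2031]
orientation: [3.141, -0.0, 1.57]
ft_force: [0.1, 0.3, -0.2]
width: 0.0354
grasp_force: 30.0
```

>>> step_arm(
  series=[1,0.005,0.05,0,0,0,0,1,0.01,0.1,0,0,0,0,1,0.015,0.15,0,0,0,0,1,0.02,0.2,0,0,0,0,1,0.026,0.24,0,0,0,0,1,0.026,0.265,0,0,0,0,1,0.026,0.274,0,0,0,0,1,0.026,0.274,0,0,0,0],
)

```text
clock: 14.62
tool_pos: [0.564, 0.1979, 0.2029]
orientation: [-3.141, 0.001, 1.57]
ft_force: [0.6, -0.7, -0.5]
width: 0.0352
grasp_force: 30.0
```

>>> step_arm(
  series=[1,0,0,0,0,0,0,1,0,0,0,0,0,0,1,0,0,0,0,0,0],
)

```text
clock: 15.0
tool_pos: [0.5644, 0.1973, 0.2032]
orientation: [3.142, 0.0, 1.569]
ft_force: [-0.2, -0.8, 0.1]
width: 0.0353
grasp_force: 30.0
```

>>> step_arm(
  series=[1,0,0,-0.04,0,0,0,1,0,0,-0.08,0,0,0,1,0,0,-0.115,0,0,0,1,0,0,-0.135,0,0,0,1,0,0,-0.145,0,0,0,1,0,0,-0.15,0,0,0,1,0,0,-0.15,0,0,0,1,0,0,-0.15,0,0,0],
)

```text
clock: 16.0
tool_pos: [0.5648, 0.1985, 0.054]
orientation: [3.14, -0.001, 1.57]
ft_force: [0.3, 0.4, -0.7]
width: 0.0354
grasp_force: 30.0
```

>>> step_arm(
  series=[1,0,0,-0.001,0,0,0,1,0,0,-0.001,0,0,0,-0.45,0,0,-0.001,0,0,0,-0.45,0,0,-0.001,0,0,0,-0.45,0,0,-0.001,0,0,0,-0.45,0,0,-0.001,0,0,0,-0.45,0,0,-0.001,0,0,0,-0.45,0,0,-0.001,0,0,0],
)

```text
clock: 17.0
tool_pos: [0.5642, 0.1982, 0.0521]
orientation: [-3.142, -0.0, 1.57]
ft_force: [-0.8, -0.0, 0.7]
width: 0.0671
grasp_force: 0.0
```

Now I retreat up and look at both the block and the large cleave.

>>> step_arm(
  series=[-0.45,0,0,0.02,0,0,0,-0.45,0,0,0.06,0,0,0,-0.45,0,0,0.11,0,0,0,-0.45,0,0,0.17,0,0,0,-1,0,-0.05,0.18,0,0,0,-1,0,-0.1,0.18,0,0,0,-1,0,-0.12,0.18,0,0,0,-1,0,-0.12,0.18,0,0,0],
)

```text
clock: 18.0
tool_pos: [0.5641, 0.0772, 0.2319]
orientation: [-3.141, -0.0, 1.567]
ft_force: [-0.3, 0.1, 0.5]
width: 0.0928
grasp_force: 0.0
```

```bash
python3 - <<'E'
from h import *
s,d,W=wcap('w4.png'); print(s['tool_pos'],s['width'])
W[W[...,1]<.14]=np.nan
blobs(W,.035,.12); print(np.nanmax(W[...,2]))
for n in ('scene','side'):
    d=cap(n,n+'2.png'); W=cloud(d); h=cv2.cvtColor(d['img'],cv2.COLOR_RGB2HSV)
    for nm,m in (('red',(d['img'][...,0]>3*d['img'][...,1].astype(int))),('pale',(h[...,1]<160)&(h[...,0]>8))):
        Q=W.copy(); Q[~m|(W[...,0]<.4)|(W[...,0]>.56)|(W[...,1]>0)|(W[...,1]<-.22)]=np.nan
        print(n,nm); blobs(Q,.015,.12)
        if nm=='pale':
            from scipy.optimize import least_squares
            R=cv2.Rodrigues(d['rvec'])[0]; C=-R.T@d['tvec'].ravel()
            b=Q[(Q[...,2]>.012)&(Q[...,2]<.06)&(Q[...,1]>-.125)][:,:2]; v=b.mean(0)-C[:2]; v/=np.hypot(*v)
            print(least_squares(lambda c:np.hypot(*(b-c).T)-.023,b.mean(0)+v*.02,loss='soft_l1',f_scale=.001).x)
E
```

```text
[0.56413444 0.07715042 0.23194277] 0.09276492631744176
[317.  67.] 2142 [0.5649 0.1938 0.0735] circ [0.5649 0.1956] 0.0183
[197.  66.] 1283 [0.4786 0.1956 0.0643] circ [0.4749 0.1971] 0.0134
0.0934160963331957
scene red
[285. 213.] 407 [ 0.4817 -0.1706  0.0633] circ [ 0.473  -0.1709] 0.0231
scene pale
[318. 214.] 493 [ 0.4927 -0.0877  0.0599] circ [ 0.4837 -0.086 ] 0.0228
[280. 235.] 293 [ 0.5505 -0.1889  0.0565] circ [ 0.5465 -0.1882] 0.0186
[ 0.47903935 -0.08606479]
side red
[396. 243.] 691 [ 0.4632 -0.1571  0.0628] circ [ 0.468  -0.1663] 0.023
side pale
[379. 269.] 963 [ 0.4775 -0.0696  0.0573] circ [ 0.4804 -0.1076] 0.0496
[ 0.47978448 -0.08413892]
```

>>> step_arm(
  series=[-1,-0.015,-0.05,0,0,0,0,-1,-0.03,-0.1,0,0,0,0,-1,-0.045,-0.15,0,0,0,0,-1,-0.06,-0.2,0,0,0,0,-1,-0.075,-0.24,0,0,0,0,-1,-0.085,-0.26,0,0,0,0,-1,-0.085,-0.267,0,0,0,0,-1,-0.085,-0.267,0,0,0,0],
)

```text
clock: 19.15
tool_pos: [0.4803, -0.1871, 0.2321]
orientation: [3.141, -0.001, 1.572]
ft_force: [0.6, 0.5, -0.7]
width: 0.0932
grasp_force: 0.0
```

>>> step_arm(
  series=[-1,0,0,0,0,0,0,-1,0,0,0,0,0,0],
)

```text
clock: 19.4
tool_pos: [0.4797, -0.1874, 0.2322]
orientation: [3.141, -0.001, 1.573]
ft_force: [0.5, -0.8, -0.3]
width: 0.0931
grasp_force: 0.0
```

```bash
python3 - <<'E'
from h import *
s,d,W=wcap('w5.png'); print(s['tool_pos'],s['width'])
blobs(W,.045,.11)
E
```

```text
[ 0.47973368 -0.18738904  0.23216258] 0.09306444394265458
[316.  89.] 3278 [ 0.479  -0.0855  0.077 ] circ [ 0.4789 -0.0846] 0.0234
[503. 117.] 1095 [ 0.6172 -0.1043  0.0661] circ [ 0.6221 -0.1043] 0.0127
[629. 165.] 1403 [ 0.7278 -0.1408  0.0542] circ [ 0.7365 -0.1396] 0.0287
[302. 204.] 2741 [ 0.4683 -0.1672  0.0766] circ [ 0.4675 -0.1707] 0.0233
[393. 222.] 1639 [ 0.5406 -0.184   0.0659] circ [ 0.5428 -0.187 ] 0.0183
[421. 440.] 1862 [ 0.5792 -0.4004  0.0616] circ [ 0.5809 -0.4265] 0.065
```

View pics/w5.png

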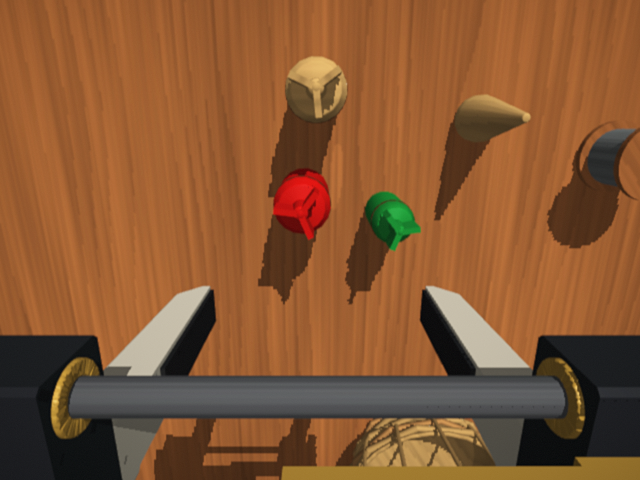

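The large pale cleave is at pixel (316,89), with the red decoy at (302,204) 86 mm away and the fid at (490,117). The fingers fit on the x sides.

>>> step_arm(
  series=[-1,-0.0005,0.05,0,0,0,0,-1,-0.0005,0.09,0,0,0,0,-1,-0.0005,0.1025,0,0,0,0,-1,-0.0005,0.1025,0,0,0,0,-1,-0.0005,0.1025,0,0,0,0],
)

```text
clock: 20.08
tool_pos: [0.4787, -0.0882, 0.232]
orientation: [-3.141, 0.001, 1.567]
ft_force: [-0.3, -0.2, -0.2]
width: 0.0929
grasp_force: 0.0
```

>>> step_arm(
  series=[-1,0,0,-0.04,0,0,0,-1,0,0,-0.08,0,0,0,-1,0,0,-0.12,0,0,0,-1,0,0,-0.15,0,0,0,-1,0,0,-0.17,0,0,0,-1,0,0,-0.18,0,0,0,-1,0,0,-0.184,0,0,0,-1,0,0,-0.184,0,0,0],
)

```text
clock: 21.08
tool_pos: [0.479, -0.0867, 0.0485]
orientation: [3.141, 0.0, 1.57]
ft_force: [0.1, -0.2, 0.2]
width: 0.093
grasp_force: 0.0
```

>>> step_arm(
  series=[1,0,0,0,0,0,0,1,0,0,0,0,0,0,1,0,0,0,0,0,0,1,0,0,0,0,0,0,1,0,0,0,0,0,0,1,0,0,0,0,0,0,1,0,0,0,0,0,0,1,0,0,0,0,0,0],
)

```text
clock: 22.08
tool_pos: [0.4787, -0.0863, 0.0482]
orientation: [-3.142, -0.0, 1.57]
ft_force: [-0.7, 0.6, 0.2]
width: 0.0449
grasp_force: 30.0
```

>>> step_arm(
  series=[1,0,0,0,0,0,0,1,0,0,0.03,0,0,0,1,0,0,0.07,0,0,0,1,0,0,0.12,0,0,0,1,0,0,0.16,0,0,0,1,0.03,0.02,0.16,0,0,0,1,0.065,0.05,0.16,0,0,0,1,0.105,0.08,0.16,0,0,0],
)

```text
clock: 23.08
tool_pos: [0.5841, -0.006, 0.208]
orientation: [-3.141, 0.001, 1.569]
ft_force: [0.8, -0.3, -1.5]
width: 0.045
grasp_force: 30.0
```

>>> step_arm(
  series=[1,0.03,0.04,0,0,0,0,1,0.06,0.08,0,0,0,0,1,0.07,0.12,0,0,0,0,1,0.07,0.16,0,0,0,0,1,0.07,0.19,0,0,0,0,1,0.07,0.2,0,0,0,0,1,0.07,0.2,0,0,0,0,1,0.07,0.2,0,0,0,0],
)

```text
clock: 24.08
tool_pos: [0.6541, 0.1911, 0.2079]
orientation: [-3.142, 0.002, 1.567]
ft_force: [-0.2, -0.3, -1.1]
width: 0.0451
grasp_force: 30.0
```

>>> step_arm(
  series=[1,0,0,0,0,0,0,1,0,0,0,0,0,0],
)

```text
clock: 24.32
tool_pos: [0.6539, 0.1926, 0.2083]
orientation: [3.141, 0.0, 1.569]
ft_force: [-0.5, -0.3, -1.5]
width: 0.0452
grasp_force: 30.0
```

>>> step_arm(
  series=[1,0,0.001,-0.04,0,0,0,1,0,0.001,-0.08,0,0,0,1,0,0.001,-0.115,0,0,0,1,0,0.001,-0.135,0,0,0,1,0,0.001,-0.145,0,0,0,1,0,0.001,-0.15,0,0,0,1,0,0.001,-0.15,0,0,0,1,0,0.001,-0.15,0,0,0],
)

```text
clock: 25.32
tool_pos: [0.6544, 0.195, 0.0593]
orientation: [3.14, -0.001, 1.57]
ft_force: [0.6, 0.6, -0.4]
width: 0.0455
grasp_force: 30.0
```

>>> step_arm(
  series=[1,0,0,-0.001,0,0,0,1,0,0,-0.001,0,0,0,-0.6,0,0,-0.001,0,0,0,-0.6,0,0,-0.001,0,0,0,-0.6,0,0,-0.001,0,0,0,-0.6,0,0,-0.001,0,0,0,-0.6,0,0,-0.001,0,0,0,-0.6,0,0,-0.001,0,0,0],
)

```text
clock: 26.32
tool_pos: [0.6537, 0.1948, 0.0572]
orientation: [-3.142, -0.0, 1.57]
ft_force: [0.3, 0.6, 0.1]
width: 0.0746
grasp_force: 0.0
```

>>> step_arm(
  series=[-0.6,0,0,0.02,0,0,0,-0.6,0,0,0.06,0,0,0,-0.6,0,0,0.11,0,0,0,-0.6,0,0,0.17,0,0,0,-0.6,0,-0.05,0.18,0,0,0,-0.6,0,-0.1,0.18,0,0,0,-0.6,0,-0.12,0.18,0,0,0,-0.6,0,-0.12,0.18,0,0,0],
)

```text
clock: 27.32
tool_pos: [0.6539, 0.0733, 0.238]
orientation: [3.141, -0.0, 1.567]
ft_force: [-0.1, 1.1, 0.1]
width: 0.0746
grasp_force: 0.0
```

```bash
python3 - <<'E'
from h import *
s,d,W=wcap('w6.png'); print(s['tool_pos'],s['width'],s['clock'])
W[W[...,1]<.14]=np.nan
blobs(W,.035,.13); print(np.nanmax(W[...,2]))
cap('side','side3.png')
E
```

```text
[0.65388826 0.07327685 0.23795552] 0.07461120074195637 27.325
[316.  59.] 3654 [0.6543 0.1941 0.0847] circ [0.6543 0.1959] 0.0232
[197.  63.] 2476 [0.5694 0.1935 0.0717] circ [0.565  0.1954] 0.0184
[78. 62.] 1745 [0.4796 0.196  0.0627] circ [0.4753 0.1972] 0.0134
0.10495269172904076
```

View pics/side3.png

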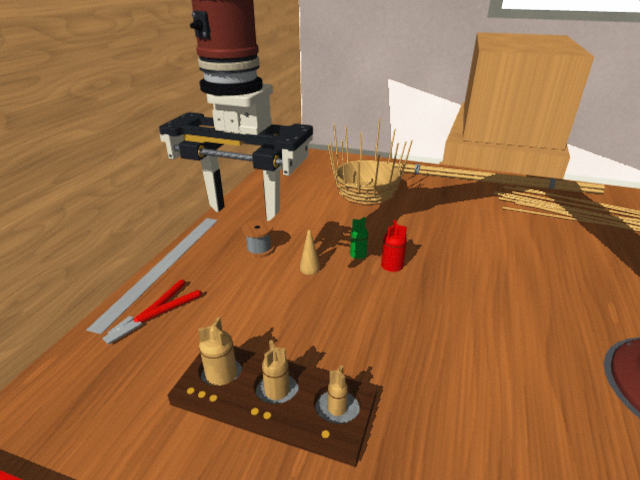

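The side view shows all three cleaves upright in their pockets: large at (217,360) by three dots, middle at (276,378) by two, small at (338,398) by one. The fid, reel and basket have not moved, and the gripper is clear.

```bash
python3 -c "
from rig import env
print(env.close_job())"
```

```text
the job is handed in; nothing more can be done
None
```

The small, middle and large cleaves stand upright and released in pockets 1, 2 and 3, each within about 2 mm of its pocket centre; the fid, reel and basket were left alone, and I handed the job in at about 27 s (no verdict was returned).

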